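# Hold a junction box in the drilling jig's corner

### The job

Pick up the grey junction box with the orange cable gland and stand it upright on the narrow raised bed of the drilling jig, the gland pointing away from the yellow end stop, then press it into the corner so that its long side lies flat against the blue fence and its plain end against the yellow stop, both at once. Finish while holding it there, still standing on the bed and pressed firmly against both, ready to be drilled: do not let go. Leave the other boxes and the tools on the bench where they are.

Things in the scene. Friction and masses are not known exactly. Their poses are not given: they have to be found in the camera images.
- box_orange: the box to load: grey junction box 70 x 50 x 60 mm (its x, y, z), about 0.2 kg; an orange round cable gland (26 mm across, centre 35 mm up) sticks 22 mm out of its +x end, with an orange band across the lid there; the other sides are plain and flat. Origin: centre of the underside of the 70 x 50 body, z up. Grip it across its 50 mm width, in its upper 35 mm, so that the fingers clear the fences later
- gland_tip (a point): centre of the outer face of the orange gland, 57 mm from the box's centre along the box's x, 35 mm above its underside
- jig: drilling jig, fixed to the bench, turned differently each time: dark steel base plate 150 x 170 x 10 mm (its x, y, z), origin at the centre of its underside on the bench. It carries a narrow aluminium bed, 36 mm wide in x (-13 to +23 mm) and 85 mm long in y (-55 to +30 mm), top 45 mm above the bench. The box overhangs the bed's width when seated
- long_fence: blue long fence of the jig, rigid, same origin and axes as the jig: its flat face looks to the jig's -x and lies at jig x = +30 mm, from y = -58 to +52 mm; 12 mm thick; top 65 mm above the bench (20 mm above the bed)
- end_stop: yellow end stop of the jig, rigid, same origin and axes as the jig: its flat face looks to the jig's -y and lies at jig y = +40 mm, from x = -22 to +30 mm; 12 mm thick; top 65 mm above the bench. The corner is open above and towards the jig's -x and -y
- seat (a point): point on top of the bed (jig x 5, y 5, z 45 mm; axes as the jig's) where the centre of the box's underside lies when the box is fully home in the corner, with the box's x along the jig's -y
- box_blue: bystander: same grey box but with a blue gland and lid band, origin as for the orange one; leave it where it is
- box_white: bystander: white box of the same 70 x 50 x 60 mm without a gland, origin at the centre of its underside; leave it where it is
- pliers: bystander: blue-handled pliers 150 mm long lying at the far side of the bench; origin near the pivot on the bench
- screwdriver: bystander: red screwdriver lying at the far side of the bench
- plug: bystander: red industrial plug, 110 mm long, 61 mm high, on the right
- tape: bystander: roll of yellow tape 64 mm across, 19 mm high, on the left

How it is judged:
By the outcome, as a careful person would: the job done as asked, in the order asked, and still so for the second after the job is handed in, while the arm keeps its last pose, push and grip.
It also fails if it takes over 66 s, if anything falls off the work surface, if the arm or the gripper's body presses on something with over 40 N, if the wrist force passes 120 N, or if a joint passes its speed limit or range.

### The arm

A 7-joint arm with a two-finger parallel gripper is mounted at the origin on the work surface. World frame = base frame: x ahead of the robot, y to its left, z up, the work surface at z = 0. Lengths are in m, angles in rad, forces in N, time in s.
With the tool pointing down it reaches from about 0.4 to 0.85 m from the base axis. Payload 4.5 kg.
Tool frame: the origin (TCP) lies on the centre line of the jaws, within the pads' length; the fingertips stand 8 mm ahead of it and the grasp point (between the pads) lies 11 mm behind it; z points along the fingers, x is the direction in which the jaws open and shut, and the axes are right-handed (so a half turn about z gives the same grasp; the last joint's range is limited). The gripper opens to 88 mm and grips with 3 to 60 N. Pads are 18 mm wide; open, the fingers measure 123 mm over their backs; the gripper's body (75 mm by 187 mm) begins 45 mm behind the grasp point.
Start: joints at [1.182, 0.689, -0.195, 1.565, 0.157, 0.902, -0.215], TCP at [0.256, -0.57, 0.247] pointing down, gripper open.
Joint ranges: [-3.01, 3.01], [-0.46, 2.08], [-1.47, 1.51], [0.13, 2.56], [-1, 4.14], [0.04, 2.09], [-2.66, 2.66]. Speed limits (rad/s): [2.57, 2.57, 3.14, 3.14, 3.14, 3.14, 3.14].

### API

Orientations are given as a unit quaternion [x, y, z, w].
In Python, from plant import r gives the robot as it stands.
- The arm moves only by the shell command python3 -m pendant 'ROWS' [FORCE]. ROWS is JSON, a list of rows, each a list of 3 entries, a list of its own where there are three numbers: the turn, a rotation vector about the tool's x, y, z in rad, then the shift along the tool's x, y, z in m, then the opening, from 0 (shut) to 1 (fully open). In form: [[[wx, wy, wz], [tx, ty, tz], claw], ...]. A call has 1 to 10 rows; each row is the pose to reach, as a shift and turn from the pose commanded when the call began, along the tool's axes at that moment; what a row does not reach only later rows make up. A row lasts 1/10 s, in which the tool goes at most 50 mm and 8.59 degrees, less where a joint would pass 70% of its speed; a pose out of reach is approached as far as the arm can. A call with a gripper value outside its range is refused whole. The fingers move at their own pace and stop on an object; FORCE is the grip in N (left out, the last holds). Time passes only in rows, so rows that repeat a pose let the fingers close. It gives the time, the measured TCP pose, the force and the opening at its end, in the units of the state.
- r.get_state(): the state, without advancing time (a new reading comes with each control period).
- r.snapshot(name): name is "side" or "top" or "wrist"; returns a dict with "image" (384x512x3 uint8, red, green, blue), "mtx" (3x3 intrinsics, pixels), "R" (3x3) and "t" (3): a world point X has camera coordinates R X + t; the wrist camera has in their place "T_tool_cam" (4x4, takes a point from camera to tool coordinates, whose origin is the TCP and whose axes are the tool frame's). Camera axes: x right, y down, z forward; pixel columns grow to the right and rows downward; lengths in m; the calibration is good to about 2 mm. A picture is of the moment at which its call begins: read the wrist's pose just before it. There is no depth.
- r.finish_job(): hands the job in, once; it reports no verdict.
The state is a dict: "clock": time; "q": joint angles; "qd": joint speeds; "joint_torque": joint torques, N m; "tool_pos": TCP position; "eef_rot": TCP orientation; "contact_force": force on the tool from outside, world axes, zero at the start; "moment": the same for the moment, N m; "opening": opening from 0.0 (shut) to 1.0 (fully open).
Only numpy, scipy, OpenCV 4.12 (cv2) and the standard library are available. Lean on these libraries where they do the work, as an engineer would, in place of code of your own. Each camera call takes 0.05 s, during which the arm holds its last target. There are 200 camera calls.

## Working session

There is one attempt and no reset: what is moved stays moved. The work goes in short steps, Python scripts to look and compute and a shell command to move; the robot and the scene stay as the last step left them, time stands still between calls to the robot, and variables do not carry over. Pictures are saved under pics/ and viewed, about 8 in all and at most 12, crops included, and the job is handed in when it is done.

```bash
ls; mkdir -p pics
python3 - <<'E'
from plant import r
import cv2,pickle
s=r.get_state();print(s)
d={}
for n in("top","side"):
    d[n]=r.snapshot(n);cv2.imwrite(f"pics/{n}0.png",d[n]["image"][:,:,::-1])
    print(n,d[n]["mtx"].tolist(),d[n]["R"].tolist(),d[n]["t"])
pickle.dump(d,open("d0.pkl","wb"))
E
```

```text
pics
{'clock': 0.0, 'q': array([ 1.18175727,  0.68997792, -0.19453493,  1.56630638,  0.15731966,
        0.90248293, -0.21515583]), 'qd': array([-0.00028999, -0.00236986,  0.00014143, -0.00170738, -0.00142804,
       -0.00050796,  0.00034775]), 'joint_torque': array([-4.14856268e-04, -5.27564514e+01, -1.26709800e+00, -1.53433031e+01,
       -5.26163320e-02,  6.54095915e-03,  1.70376165e-04]), 'tool_pos': array([ 0.25618925, -0.56942987,  0.24592436]), 'eef_rot': array([ 8.39761186e-01, -5.42955209e-01, -7.80131938e-04, -4.28085235e-04]), 'contact_force': array([0.19768305, 0.6688459 , 0.20362921]), 'moment': array([-0.01618323, -0.00828028,  0.00763351]), 'opening': 0.9976795028624552}
top [[374.7982508030098, 0.0, 249.48207918723722], [0.0, 374.7982508030098, 195.0134876064367], [0.0, 0.0, 1.0]] [[0.013554382534412785, -0.9998277790848717, 0.012676390824042117], [-0.9806869765362741, -0.0157665505765262, -0.19494735170055244], [0.19511364064629583, -0.009789180411602037, -0.9807317875854832]] [-0.01700794  0.5530461   1.02195379]
side [[356.17455555885584, 0.0, 249.1049020144989], [0.0, 356.17455555885584, 190.70456620177413], [0.0, 0.0, 1.0]] [[-0.9429178391098882, -0.33272649191734366, 0.014107808643327474], [-0.23351407365301521, 0.6303674975876152, -0.7403431605621154], [0.23743867859789206, -0.701377145023635, -0.6720810772103176]] [0.52262556 0.16240547 1.01231633]
```

View pics/top0.png

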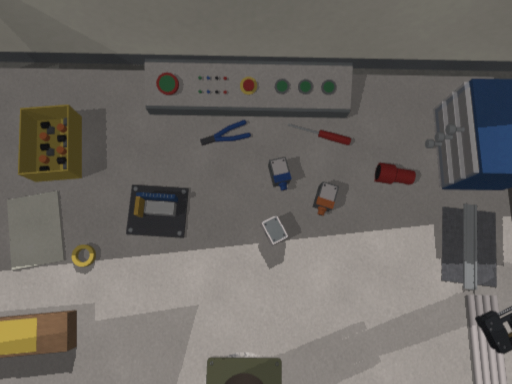

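View pics/side0.png

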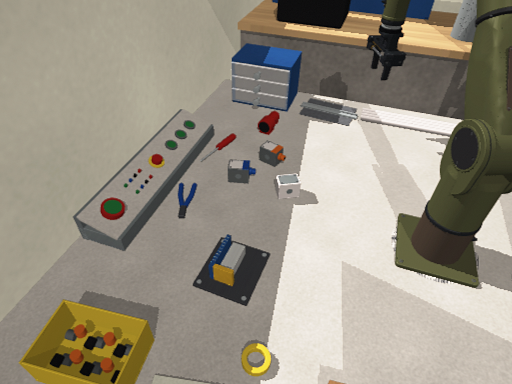

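The top view shows the orange box at about (327,195) with its gland toward (321,210). The jig is at about (158,211), with its blue fence on the far side (+x) and the yellow stop on the left (+y).

```bash
cat > h.py <<'E'
import numpy as np,cv2
from scipy.spatial.transform import Rotation as Ro
def ray(d,uv,z,pose=None):
    """pixels -> world points on plane z"""
    uv=np.atleast_2d(uv).astype(float);K=d["mtx"]
    c=np.c_[(uv-[K[0][2],K[1][2]])/K[0][0],np.ones(len(uv))]
    if pose is None: R,o=d["R"],-d["R"].T@d["t"]; w=c@R
    else:
        T=d["T_tool_cam"];Rw=Ro.from_quat(pose["eef_rot"]).as_matrix()
        w=c@(Rw@T[:3,:3]).T;o=Rw@T[:3,3]+pose["tool_pos"]
    return o+w*((z-o[2])/w[:,2])[:,None]
def blobs(im,lo,hi,minA=15,roi=None):
    h=cv2.cvtColor(im,cv2.COLOR_RGB2HSV);m=cv2.inRange(h,np.array(lo),np.array(hi))
    if roi: k=np.zeros_like(m);a,b,c,d=roi;k[b:d,a:c]=1;m=m*k
    cs=cv2.findContours(m,cv2.RETR_EXTERNAL,cv2.CHAIN_APPROX_NONE)[0]
    return sorted([c for c in cs if cv2.contourArea(c)>=minA],key=cv2.contourArea)[::-1],m
E
python3 - <<'E'
import pickle;from h import *
d=pickle.load(open("d0.pkl","rb"))["top"];im=d["image"]
def show(n,lo,hi,roi,z,mn=15):
    for c in blobs(im,lo,hi,mn,roi)[0][:2]:
        q=cv2.boxPoints(cv2.minAreaRect(c));w=ray(d,q,z)[:,:2];print(n,cv2.contourArea(c),q.mean(0),w.mean(0).round(4),w.round(3).tolist(),[np.degrees(np.arctan2(*(w[i+1]-w[i])[::-1])).round(1) for i in(0,1)])
show("plate",(0,0,0),(180,255,75),(110,170,205,250),.01,100)
show("fence",(100,90,30),(130,255,255),(110,170,205,250),.065)
show("stop",(15,90,60),(35,255,255),(110,170,205,250),.065)
show("orange",(3,120,60),(18,255,255),(300,170,350,225),.06)
cr=np.hstack([cv2.resize(im[175:245,115:200],None,fx=4.5,fy=4.5,interpolation=2),cv2.resize(im[170:240,285:355],None,fx=4.5,fy=4.5,interpolation=2)])
cv2.imwrite("pics/cr.png",cr[:,:,::-1])
E
```

```text
plate 2819.0 [157.1459  210.66539] [0.5115 0.2633] [[0.44, 0.351], [0.591, 0.353], [0.582, 0.173], [0.432, 0.176]] [np.float64(0.9), np.float64(-92.7)]
fence 196.0 [156.53496 196.0628 ] [0.5439 0.2546] [[0.538, 0.313], [0.558, 0.313], [0.55, 0.196], [0.53, 0.196]] [np.float64(-0.3), np.float64(-93.7)]
stop 155.5 [138.73077 206.15387] [0.5143 0.3027] [[0.488, 0.318], [0.544, 0.315], [0.541, 0.288], [0.485, 0.291]] [np.float64(-2.8), np.float64(-96.3)]
orange 153.0 [323.25    206.75003] [ 0.5216 -0.2192] [[0.507, -0.188], [0.551, -0.203], [0.536, -0.25], [0.492, -0.235]] [np.float64(-19.2), np.float64(-108.0)]
```

View pics/cr.png

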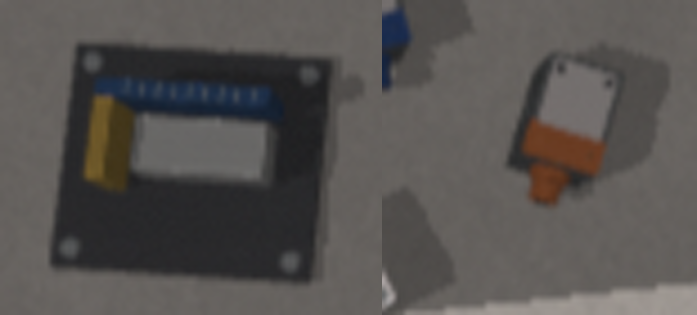

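```bash
cat >> h.py <<'E'
def to(s,pos,yaw,down=True):
    """shift/turn in tool axes from state s to world pos and tool-x yaw (deg), tool down"""
    R=Ro.from_quat(s["eef_rot"]);t=Ro.from_euler("z",yaw,degrees=True)*Ro.from_euler("x",180,degrees=True)
    print("shift",R.inv().apply(np.array(pos)-s["tool_pos"]).round(4).tolist(),"turn",(R.inv()*t).as_rotvec().round(4).tolist())
E
python3 - <<'E'
import pickle;from h import *;from plant import r
d=pickle.load(open("d0.pkl","rb"))["top"]
w=ray(d,[[323.8,182.2],[338.2,186.7],[334.4,208.2],[316,203.3]],.06);print(w.round(4),w.mean(0))
e=(w[3]+w[2]-w[0]-w[1]);print("box x yaw",np.degrees(np.arctan2(e[1],e[0])))
p=w.mean(0);yaw=np.degrees(np.arctan2(e[1],e[0]))-270
s=r.get_state();to(s,[p[0],p[1],.22],yaw);print(r.snapshot("wrist")["T_tool_cam"].round(3))
E
```

```text
[[ 0.5933 -0.2226  0.06  ]
 [ 0.5807 -0.2638  0.06  ]
 [ 0.5178 -0.2509  0.06  ]
 [ 0.5311 -0.1987  0.06  ]] [ 0.55570593 -0.23402714  0.06      ]
box x yaw 163.6210923171801
shift [-0.1829, -0.4108, 0.0263] turn [0.0007, 0.0015, 0.7088]
[[ 1.     0.     0.001  0.   ]
 [-0.001  0.95   0.311 -0.081]
 [-0.    -0.311  0.95  -0.138]
 [ 0.     0.     0.     1.   ]]
```

```bash
python3 -m pendant '[[[0,0,0.08],[-0.02,-0.045,0.003],1],[[0,0,0.16],[-0.04,-0.09,0.006],1],[[0,0,0.24],[-0.06,-0.135,0.009],1],[[0,0,0.32],[-0.08,-0.18,0.012],1],[[0,0,0.40],[-0.10,-0.225,0.015],1],[[0,0,0.48],[-0.12,-0.27,0.018],1],[[0,0,0.56],[-0.14,-0.315,0.021],1],[[0,0,0.64],[-0.16,-0.36,0.024],1],[[0,0,0.709],[-0.183,-0.411,0.026],1],[[0,0,0.709],[-0.183,-0.411,0.026],1]]'
python3 -m pendant '[[[0,0,0],[0,0,0],1],[[0,0,0],[0,0,0],1],[[0,0,0],[0,0,0],1],[[0,0,0],[0,0,0],1]]'
python3 - <<'E'
from h import *;from plant import r
import pickle
s=r.get_state();d=r.snapshot("wrist");pickle.dump((s,d),open("w1.pkl","wb"));print(s["qd"].round(3))
cv2.imwrite("pics/w1.png",d["image"][:,:,::-1])
E
```

```text
clock: 1.15
tool_pos: [0.5615, -0.2254, 0.2199]
eef_rot: [-0.604, 0.797, 0.001, 0.003]
contact_force: [-0.0, 0.5, 0.5]
opening: 0.998
clock: 1.55
tool_pos: [0.555, -0.2364, 0.2208]
eef_rot: [-0.598, 0.802, -0.0, -0.0]
contact_force: [0.7, -0.7, -0.2]
opening: 0.995
[-0.005 -0.    -0.01  -0.005 -0.001 -0.001 -0.003]
```

View pics/w1.png

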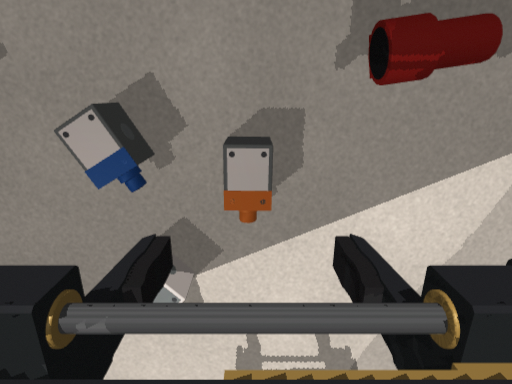

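Close up, the orange box's lid spans about (223,146) to (272,210), with the gland pointing down at (248,216). It is nearly square with the tool.

Run:
```python
from h import *
import pickle
s,d=pickle.load(open("w1.pkl","rb"));im=d["image"]
o=blobs(im,(3,120,60),(18,255,255),100,(200,120,300,240))[0][0]
h=cv2.cvtColor(im,cv2.COLOR_RGB2HSV);m=cv2.inRange(h,np.array((0,0,120)),np.array((180,60,255)))
k=np.zeros_like(m);k[140:215,215:282]=1
l=max(cv2.findContours(m*k,0,cv2.CHAIN_APPROX_NONE)[0],key=cv2.contourArea)
band=o[o[:,0,1]<206]
pts=np.vstack([l,band]);rc=cv2.minAreaRect(pts);q=cv2.boxPoints(rc);print(rc)
w=ray(d,q,.06,s);print(w.round(4).tolist(),w.mean(0));print([np.linalg.norm(w[i+1]-w[i]).round(4) for i in(0,1)])
e=[w[i+1]-w[i] for i in(0,1)];e=max(e,key=np.linalg.norm);print(np.degrees(np.arctan2(e[1],e[0])))
print("band bottom",o[:,0].max(0),o[:,0].min(0))
```

```text
((247.5, 176.5), (57.0, 47.0), 90.0)
[[0.5916, -0.2187, 0.06], [0.5783, -0.2635, 0.06], [0.5201, -0.2474, 0.06], [0.5342, -0.1999, 0.06]] [ 0.55604808 -0.23235572  0.06      ]
[np.float64(0.0467), np.float64(0.0604)]
164.56221919294705
band bottom [271 222] [224 190]
```

Run:
```python
from h import *;from plant import r
s=r.get_state();to(s,[.554,-.232,.036],-105.6);print(s["tool_pos"])
```

```text
shift [-0.0037, 0.0023, 0.1849] turn [0.0001, -0.0006, -0.0166]
[ 0.55522844 -0.23606664  0.22088937]
```

```bash
python3 -m pendant '[[[0,0,-0.017],[-0.004,0.002,0.03],1],[[0,0,-0.017],[-0.004,0.002,0.06],1],[[0,0,-0.017],[-0.004,0.002,0.09],1],[[0,0,-0.017],[-0.004,0.002,0.12],1],[[0,0,-0.017],[-0.004,0.002,0.145],1],[[0,0,-0.017],[-0.004,0.002,0.165],1],[[0,0,-0.017],[-0.004,0.002,0.178],1],[[0,0,-0.017],[-0.004,0.002,0.185],1],[[0,0,-0.017],[-0.004,0.002,0.185],1],[[0,0,-0.017],[-0.004,0.002,0.185],1]]'
python3 -m pendant '[[[0,0,0],[0,0,0],0.5],[[0,0,0],[0,0,0],0.4],[[0,0,0],[0,0,0],0.3],[[0,0,0],[0,0,0],0.3],[[0,0,0],[0,0,0],0.3],[[0,0,0],[0,0,0],0.3],[[0,0,0],[0,0,0],0.3],[[0,0,0],[0,0,0],0.3]]' 35
```

```text
clock: 2.6
tool_pos: [0.5559, -0.2305, 0.0365]
eef_rot: [-0.606, 0.796, -0.001, 0.0]
contact_force: [0.2, 0.1, 0.2]
opening: 0.999
clock: 3.4
tool_pos: [0.5555, -0.2303, 0.0359]
eef_rot: [-0.606, 0.796, -0.0, -0.0]
contact_force: [-0.3, -0.7, 2.3]
opening: 0.564
```

```bash
python3 -m pendant '[[[0,0,0],[0,0,-0.015],0.3],[[0,0,0],[0,0,-0.04],0.3],[[0,0,0],[0,0,-0.07],0.3],[[0,0,0],[0,0,-0.1],0.3],[[0,0,0],[0,0,-0.13],0.3],[[0,0,0],[0,0,-0.16],0.3],[[0,0,0],[0,0,-0.19],0.3],[[0,0,0],[0,0,-0.21],0.3],[[0,0,0],[0,0,-0.21],0.3],[[0,0,0],[0,0,-0.21],0.3]]'
python3 - <<'E'
from h import *;from plant import r
s=r.get_state();to(s,[.51,.17,.25],-3);print(s["tool_pos"],s["opening"])
E
```

```text
clock: 4.4
tool_pos: [0.5548, -0.2296, 0.2455]
eef_rot: [-0.606, 0.796, 0.0, -0.0]
contact_force: [0.8, 0.4, -4.1]
opening: 0.566
shift [-0.3733, 0.1494, -0.0042] turn [0.0002, 0.0009, -1.7874]
[ 0.55481456 -0.2295514   0.24554961] 0.5663208234623771
```

```bash
python3 -m pendant '[[[0,0,-0.05],[-0.01,0.004,0],0.3],[[0,0,-0.14],[-0.03,0.012,0],0.3],[[0,0,-0.24],[-0.055,0.022,0],0.3],[[0,0,-0.34],[-0.08,0.032,0],0.3],[[0,0,-0.44],[-0.105,0.042,0],0.3],[[0,0,-0.54],[-0.13,0.052,0],0.3],[[0,0,-0.64],[-0.155,0.062,0],0.3],[[0,0,-0.74],[-0.18,0.072,0],0.3],[[0,0,-0.82],[-0.2,0.08,0],0.3],[[0,0,-0.86],[-0.21,0.084,0],0.3]]'
python3 - <<'E'
from h import *;from plant import r
s=r.get_state();to(s,[.51,.17,.25],-3);print(s["tool_pos"],s["opening"])
E
```

```text
clock: 5.4
tool_pos: [0.5292, -0.0022, 0.2449]
eef_rot: [0.884, -0.467, -0.001, -0.0]
contact_force: [0.8, 0.1, -2.4]
opening: 0.562
shift [-0.1532, -0.0811, -0.0048] turn [-0.0002, 0.0026, -0.9203]
[ 0.52922262 -0.00223871  0.24491488] 0.5618638755516682
```

```bash
python3 -m pendant '[[[0,0,-0.1],[-0.018,-0.009,0],0.3],[[0,0,-0.2],[-0.036,-0.018,0],0.3],[[0,0,-0.3],[-0.054,-0.027,0],0.3],[[0,0,-0.4],[-0.072,-0.036,0],0.3],[[0,0,-0.5],[-0.09,-0.045,0],0.3],[[0,0,-0.6],[-0.108,-0.054,0],0.3],[[0,0,-0.7],[-0.122,-0.063,0],0.3],[[0,0,-0.8],[-0.136,-0.072,0],0.3],[[0,0,-0.88],[-0.146,-0.077,0],0.3],[[0,0,-0.9],[-0.150,-0.08,0],0.3]]'
python3 -m pendant '[[[0,0,0],[0,0,0],0.3],[[0,0,0],[0,0,0],0.3],[[0,0,0],[0,0,0],0.3],[[0,0,0],[0,0,0],0.3]]'
python3 - <<'E'
from h import *;from plant import r
import pickle
s=r.get_state();d=r.snapshot("wrist");pickle.dump((s,d),open("w2.pkl","wb"));print(s["qd"].round(3))
cv2.imwrite("pics/w2.png",d["image"][:,:,::-1])
E
```

```text
clock: 6.4
tool_pos: [0.5129, 0.1645, 0.2453]
eef_rot: [0.999, -0.039, -0.0, 0.0]
contact_force: [-0.8, -1.1, -2.3]
opening: 0.56
clock: 6.8
tool_pos: [0.5133, 0.1631, 0.2457]
eef_rot: [0.999, -0.041, 0.0, 0.0]
contact_force: [-0.5, -0.9, -2.8]
opening: 0.567
[-0.     0.001 -0.004  0.001 -0.003 -0.     0.003]
```

View pics/w2.png

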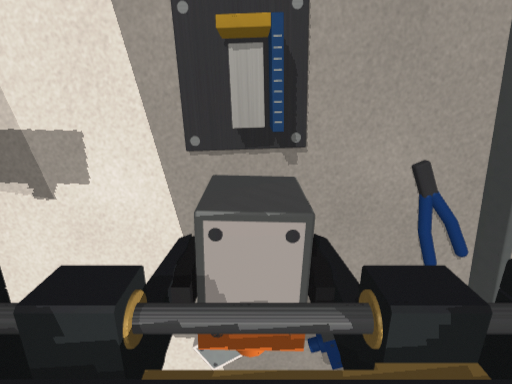

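The view from above the jig shows the bed top with corners at about (229,43), (263,42), (265,127) and (233,129). The fence is at u≈272–284 and the stop at v≈14–38. The held box sits square in the jaws.

```bash
cat > jig.py <<'E'
from h import *
import pickle
s,d=pickle.load(open("w2.pkl","rb"));im=d["image"]
h=cv2.cvtColor(im,cv2.COLOR_RGB2HSV);m=cv2.inRange(h,np.array((0,0,125)),np.array((180,60,255)))
k=np.zeros_like(m);k[38:135,222:270]=1
l=max(cv2.findContours(m*k,0,cv2.CHAIN_APPROX_NONE)[0],key=cv2.contourArea)
q=cv2.boxPoints(cv2.minAreaRect(l)).astype(float);print(q.round(1).tolist())
w=ray(d,q,.045,s);print(w[:,:2].round(4).tolist(),[np.linalg.norm(w[i+1]-w[i]).round(4) for i in(0,1)])
e=max([w[i+1]-w[i] for i in(0,1)],key=np.linalg.norm);e=e*np.sign(e[1]);yb=np.degrees(np.arctan2(e[1],e[0]))-90
print("bed yaw",yb)
# plate yaw/fence yaw
f=blobs(im,(100,90,30),(130,255,255),100,(260,0,300,140))[0][0][:,0,:]
for name,sel in(("right",max),("left",min)):
    P=np.array([[sel(f[f[:,1]==v,0]),v] for v in range(25,125)]);w2=ray(d,P,.065,s);vx,vy,x,y=cv2.fitLine(w2[:,:2].astype(np.float32),cv2.DIST_HUBER,0,.01,.01).ravel()
    print("fence",name,"yaw",np.degrees(np.arctan2(-vx*np.sign(vy),abs(vy))),x,y,P[[0,-1]].tolist())
yl=blobs(im,(15,90,60),(35,255,255),100,(205,0,275,50))[0][0][:,0,:]
print("stop box",cv2.boxPoints(cv2.minAreaRect(yl)).round(1).tolist())
c=w.mean(0)[:2];Rj=Ro.from_euler("z",yb,degrees=True).as_matrix()[:2,:2]
print("jig origin",c-Rj@[.005,-.0125],"seat",c+Rj@[0,.0175])
x=Ro.from_quat(s["eef_rot"]).as_matrix()[:,0];print("tool yaw",np.degrees(np.arctan2(x[1],x[0])))
# box in grasp: visible lid / end edges
b=blobs(im,(0,0,140),(180,60,255),500,(190,205,320,305))[0][0];print("lid",cv2.minAreaRect(b),cv2.boundingRect(b))
E
python3 jig.py
```

```text
[[228.4, 47.1], [262.0, 45.9], [264.9, 126.1], [231.3, 127.3]]
[[0.4989, 0.2905], [0.5331, 0.2889], [0.5307, 0.2087], [0.4937, 0.2104]] [np.float64(0.0342), np.float64(0.0802)]
bed yaw -1.7298175070457091
fence right yaw -2.8204148 0.55132484 0.26289573 [[283, 25], [283, 124]]
fence left yaw -3.4428022 0.53731954 0.26030457 [[271, 25], [270, 124]]
stop box [[214.6999969482422, 13.300000190734863], [270.0, 11.399999618530273], [270.8999938964844, 36.70000076293945], [215.60000610351562, 38.70000076293945]]
jig origin [0.50949147 0.2622622 ] seat [0.51464012 0.26710899]
tool yaw -4.67260456006409
lid ((253.1674346923828, 261.6312255859375), (102.04073333740234, 79.83299255371094), 1.2188751697540283) (203, 221, 103, 81)
```

Run:
```python
from h import *;from plant import r
s=r.get_state();to(s,[.506,.2584,.18],-2.9);to(s,[.506,.2584,.081],-2.9);print(s["tool_pos"],s["moment"])
```

```text
shift [-0.015, -0.0943, 0.0657] turn [0.0005, -0.0002, -0.0306]
shift [-0.015, -0.0943, 0.1647] turn [0.0005, -0.0002, -0.0306]
[0.51327886 0.16326651 0.24571965] [ 0.01528074 -0.09618523  0.06410118]
```

```bash
python3 -m pendant '[[[0,0,-0.03],[-0.005,-0.02,0.01],0.3],[[0,0,-0.03],[-0.01,-0.05,0.03],0.3],[[0,0,-0.03],[-0.015,-0.08,0.05],0.3],[[0,0,-0.03],[-0.015,-0.094,0.08],0.3],[[0,0,-0.03],[-0.015,-0.094,0.11],0.3],[[0,0,-0.03],[-0.015,-0.094,0.13],0.3],[[0,0,-0.03],[-0.015,-0.094,0.145],0.3],[[0,0,-0.03],[-0.015,-0.094,0.155],0.3],[[0,0,-0.03],[-0.015,-0.094,0.155],0.3],[[0,0,-0.03],[-0.015,-0.094,0.155],0.3]]'
python3 -m pendant '[[[0,0,0],[0,0,0],0.3],[[0,0,0],[0,0,0],0.3]]'
python3 - <<'E'
from h import *;from plant import r
s=r.get_state();to(s,[.506,.2584,.081],-2.9);print(s["contact_force"],s["moment"])
for n in("wrist","top","side"):
    d=r.snapshot(n);cv2.imwrite(f"pics/{n}3.png",d["image"][:,:,::-1])
    if n=="side": c=d["image"]
    if n=="wrist": w=d["image"]
cr=cv2.resize(c[200:310,180:290],(396,396),interpolation=2);o=np.zeros((396,800,3),np.uint8);o[:,:396]=cr;o[:303,396:]=cv2.resize(w,(404,303));cv2.imwrite("pics/m3.png",o[:,:,::-1])
E
```

```text
clock: 7.85
tool_pos: [0.5061, 0.2589, 0.0912]
eef_rot: [1.0, -0.025, 0.0, -0.0]
contact_force: [-0.1, 0.6, -1.0]
opening: 0.567
clock: 8.05
tool_pos: [0.5062, 0.259, 0.0915]
eef_rot: [1.0, -0.025, 0.001, -0.0]
contact_force: [0.0, 0.2, -2.8]
opening: 0.563
shift [-0.0002, 0.0006, 0.0105] turn [-0.0009, -0.0014, 0.0004]
[ 0.04233573  0.22110884 -2.83073099] [-0.04816079 -0.0634581   0.02959898]
```

View pics/m3.png

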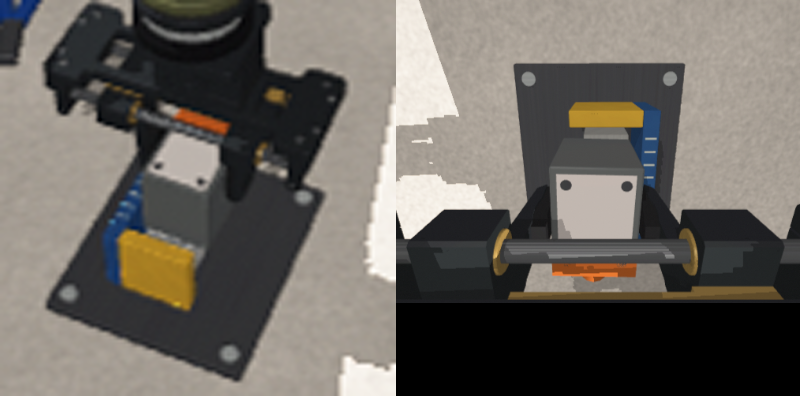

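The box is above the bed, a few millimetres clear of the fence and stop, with the gland pointing away from the stop. Next I lower it with small steps until contact.

```bash
python3 -m pendant '[[[0,0,0],[0,0,0.003],0.3],[[0,0,0],[0,0,0.006],0.3],[[0,0,0],[0,0,0.008],0.3],[[0,0,0],[0,0,0.0095],0.3],[[0,0,0],[0,0,0.0095],0.3]]'
python3 -m pendant '[[[0,0,0],[0,0,0.0005],0.3],[[0,0,0],[0,0,0.001],0.3],[[0,0,0],[0,0,0.001],0.3]]'
python3 -c "
from plant import r
s=r.get_state();print(s['moment'],s['contact_force'])"
```

```text
clock: 8.7
tool_pos: [0.5057, 0.2588, 0.0811]
eef_rot: [1.0, -0.025, -0.0, 0.0]
contact_force: [-0.1, 0.0, -2.6]
opening: 0.563
clock: 9.0
tool_pos: [0.5057, 0.2588, 0.0809]
eef_rot: [1.0, -0.025, 0.0, 0.0]
contact_force: [-1.8, -0.9, 4.9]
opening: 0.564
[-0.16953358  0.2351143  -0.00482051] [-1.8031095  -0.94083818  4.85607026]
```

```bash
python3 -m pendant '[[[0,0,0],[0.0015,0,0],0.3],[[0,0,0],[0.003,0,0],0.3],[[0,0,0],[0.0045,0,0],0.3],[[0,0,0],[0.006,0,0],0.3],[[0,0,0],[0.006,0,0],0.3]]'
python3 -m pendant '[[[0,0,0],[0.001,0,0],0.3],[[0,0,0],[0.001,0,0],0.3]]'
python3 -m pendant '[[[0,0,0],[0.001,0,0],0.3],[[0,0,0],[0.001,0,0],0.3]]'
python3 -c "
from plant import r
s=r.get_state();print(s['moment'],s['contact_force'])"
```

```text
clock: 9.5
tool_pos: [0.5081, 0.2589, 0.081]
eef_rot: [1.0, -0.024, -0.003, 0.001]
contact_force: [-10.0, -0.5, 12.4]
opening: 0.564
clock: 9.7
tool_pos: [0.5087, 0.2589, 0.081]
eef_rot: [1.0, -0.024, -0.003, 0.001]
contact_force: [-9.9, -1.2, 12.6]
opening: 0.564
clock: 9.9
tool_pos: [0.5101, 0.259, 0.081]
eef_rot: [1.0, -0.024, -0.003, 0.001]
contact_force: [-9.0, -1.0, 11.9]
opening: 0.564
[-0.12006092  1.82972166 -0.02923122] [-9.02123879 -1.01708359 11.90479141]
```

```bash
python3 -m pendant '[[[0,0,0],[0,0,-0.0005],0.3],[[0,0,0],[0,0,-0.0008],0.3],[[0,0,0],[0,0,-0.0008],0.3]]'
python3 -m pendant '[[[0,0,0],[0.0005,0,0],0.3],[[0,0,0],[0.001,0,0],0.3],[[0,0,0],[0.001,0,0],0.3]]'
python3 -m pendant '[[[0,0,0],[0.0005,0,0],0.3],[[0,0,0],[0.001,0,0],0.3],[[0,0,0],[0.001,0,0],0.3]]'
```

```text
clock: 10.2
tool_pos: [0.5141, 0.2584, 0.0809]
eef_rot: [1.0, -0.025, 0.0, -0.0]
contact_force: [-0.9, 2.1, -0.9]
opening: 0.565
clock: 10.5
tool_pos: [0.5142, 0.2583, 0.0809]
eef_rot: [1.0, -0.025, -0.0, 0.0]
contact_force: [-2.2, 0.5, 1.0]
opening: 0.567
clock: 10.8
tool_pos: [0.5143, 0.2583, 0.0809]
eef_rot: [1.0, -0.025, -0.001, 0.0]
contact_force: [-5.3, 0.6, 3.2]
opening: 0.563
```

```bash
python3 -m pendant '[[[0,0,0],[0,-0.0015,-0.0002],0.3],[[0,0,0],[0,-0.003,-0.0002],0.3],[[0,0,0],[0,-0.0045,-0.0002],0.3],[[0,0,0],[0,-0.006,-0.0002],0.3],[[0,0,0],[0,-0.006,-0.0002],0.3]]'
python3 -m pendant '[[[0,0,0],[0,-0.001,0],0.3],[[0,0,0],[0,-0.002,0],0.3],[[0,0,0],[0,-0.002,0],0.3]]'
python3 -m pendant '[[[0,0,0],[0,-0.001,0],0.3],[[0,0,0],[0,-0.002,0],0.3],[[0,0,0],[0,-0.002,0],0.3]]'
python3 -c "
from plant import r
s=r.get_state();print(s['moment'],s['contact_force'])"
```

```text
clock: 11.3
tool_pos: [0.5143, 0.2588, 0.0811]
eef_rot: [1.0, -0.026, -0.002, 0.005]
contact_force: [-7.1, -8.2, 8.6]
opening: 0.567
clock: 11.6
tool_pos: [0.5143, 0.259, 0.0812]
eef_rot: [1.0, -0.027, -0.002, 0.006]
contact_force: [-6.9, -10.9, 11.6]
opening: 0.566
clock: 11.9
tool_pos: [0.5143, 0.2595, 0.0812]
eef_rot: [1.0, -0.027, -0.003, 0.008]
contact_force: [-7.8, -13.1, 14.6]
opening: 0.565
[-2.75791531  1.48512263  0.01700934] [ -7.80098595 -13.08204976  14.56975411]
```

```bash
python3 -m pendant '[[[0,0,0],[0,0,-0.0006],0.3],[[0,0,0],[0,0,-0.001],0.3],[[0,0,0],[0,0,-0.001],0.3]]'
python3 -m pendant '[[[0,0,0],[0,0,-0.0002],0.3],[[0,0,0],[0,0,-0.0002],0.3]]'
python3 -c "
from plant import r
s=r.get_state();print(s['moment'],s['contact_force'])"
```

```text
clock: 12.2
tool_pos: [0.5147, 0.2657, 0.0813]
eef_rot: [1.0, -0.025, -0.002, 0.002]
contact_force: [-4.8, -2.0, -1.6]
opening: 0.567
clock: 12.4
tool_pos: [0.5147, 0.2663, 0.0814]
eef_rot: [1.0, -0.025, -0.002, 0.002]
contact_force: [-3.9, -2.6, -2.7]
opening: 0.563
[-0.57507287  0.98221703  0.09778385] [-3.91842888 -2.55145503 -2.65779556]
```

```bash
python3 -m pendant '[[[0,0,0],[0,-0.001,0],0.3],[[0,0,0],[0,-0.0015,0],0.3],[[0,0,0],[0,-0.0015,0],0.3]]'
python3 -m pendant '[[[0,0,0],[0,-0.001,-0.0002],0.3],[[0,0,0],[0,-0.0015,-0.0002],0.3],[[0,0,0],[0,-0.0015,-0.0002],0.3]]'
python3 -c "
from plant import r
s=r.get_state();print(s['moment'],s['contact_force'])"
```

```text
clock: 12.7
tool_pos: [0.5148, 0.268, 0.0814]
eef_rot: [1.0, -0.025, -0.002, 0.002]
contact_force: [-5.9, -3.2, -2.0]
opening: 0.564
clock: 13.0
tool_pos: [0.5148, 0.2683, 0.0815]
eef_rot: [1.0, -0.025, -0.002, 0.003]
contact_force: [-5.2, -4.5, -2.3]
opening: 0.565
[-0.9583102   0.9780598   0.08133747] [-5.20386697 -4.5290951  -2.27765069]
```

```bash
python3 -m pendant '[[[0,0,0],[0.0005,-0.001,-0.0001],0.3],[[0,0,0],[0.001,-0.0015,-0.0001],0.3],[[0,0,0],[0.001,-0.0015,-0.0001],0.3]]'
python3 -m pendant '[[[0,0,0],[0.0005,-0.001,-0.0001],0.3],[[0,0,0],[0.001,-0.0015,-0.0001],0.3],[[0,0,0],[0.001,-0.0015,-0.0001],0.3]]'
python3 - <<'E'
from h import *;from plant import r
s=r.get_state();print(s['moment'],s['contact_force'],s["tool_pos"],Ro.from_quat(s["eef_rot"]).as_matrix()[:,2])
c=r.snapshot("side")["image"];w=r.snapshot("wrist")["image"]
o=np.zeros((396,800,3),np.uint8);o[:,:396]=cv2.resize(c[210:300,190:280],(396,396),interpolation=2);o[:,396:]=cv2.resize(w[90:290,150:354],(404,396),interpolation=2);cv2.imwrite("pics/m4.png",o[:,:,::-1])
E
```

```text
clock: 13.3
tool_pos: [0.5149, 0.2684, 0.0815]
eef_rot: [1.0, -0.025, -0.003, 0.004]
contact_force: [-7.0, -6.4, 0.5]
opening: 0.56
clock: 13.6
tool_pos: [0.515, 0.2685, 0.0815]
eef_rot: [1.0, -0.025, -0.004, 0.006]
contact_force: [-8.4, -8.9, 2.3]
opening: 0.562
[-1.77999721  1.74262177  0.38867769] [-8.43089305 -8.92943735  2.33125278] [0.5150175  0.26850011 0.08147515] [-0.00792721 -0.01104966 -0.99990753]
```

View pics/m4.png

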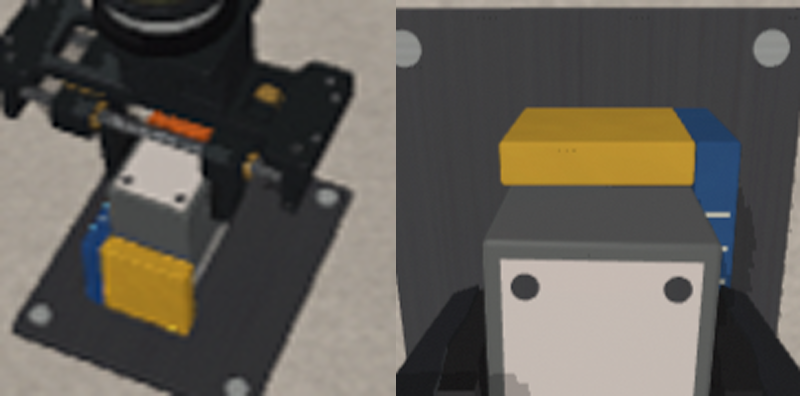

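Both contacts have been reached: the end is against the yellow stop and the side against the blue fence. The pushing has leaned the tool by about 0.8°, so I'll counter-tilt while adding pressure and some down force.

```bash
python3 -m pendant '[[[0.004,0.003,0],[0,0,0],0.3],[[0.008,0.006,0],[0,0,0],0.3],[[0.012,0.008,0],[0,0,0],0.3],[[0.012,0.008,0],[0,0,0],0.3]]'
python3 - <<'E'
from h import *;from plant import r
s=r.get_state();R=Ro.from_quat(s["eef_rot"]).as_matrix();print(s['moment'],s['contact_force'],s["tool_pos"],R[:,2],np.degrees(np.arctan2(R[1,0],R[0,0])))
E
```

```text
clock: 14.1
tool_pos: [0.5148, 0.2683, 0.0811]
eef_rot: [1.0, -0.025, 0.0, -0.0]
contact_force: [-7.2, -6.9, 0.3]
opening: 0.57
[-1.75866592  1.87457321  0.34125946] [-7.24734459 -6.89162811  0.34630611] [0.51479723 0.2683454  0.08108289] [ 2.00547392e-04  4.63715387e-04 -9.99999872e-01] -2.8852268959582474
```

```bash
python3 -m pendant '[[[0.002,0.002,0],[0.001,-0.001,0],0.3],[[0.004,0.003,0],[0.002,-0.002,0.0002],0.3],[[0.006,0.005,0],[0.003,-0.003,0.0004],0.3],[[0.006,0.005,0],[0.003,-0.003,0.0004],0.3],[[0.006,0.005,0],[0.003,-0.003,0.0004],0.3]]'
cat > st.py <<'E'
from h import *;from plant import r
s=r.get_state();R=Ro.from_quat(s["eef_rot"]).as_matrix();print(s['moment'],s['contact_force'],s["tool_pos"],R[:,2].round(4),np.degrees(np.arctan2(R[1,0],R[0,0])))
E
python3 st.py
```

```text
clock: 14.6
tool_pos: [0.5149, 0.2683, 0.0809]
eef_rot: [1.0, -0.025, -0.0, 0.0]
contact_force: [-15.1, -13.2, 10.5]
opening: 0.562
[-2.7358996   3.29781963  0.51513244] [-15.091468   -13.23953833  10.51222292] [0.51491145 0.26828447 0.08089276] [-1.e-04 -2.e-04 -1.e+00] -2.8705989788335273
```

```bash
python3 -m pendant '[[[0,0,0.006],[0,0,0],0.3],[[0,0,0.012],[0,0,0],0.3],[[0,0,0.012],[0,0,0],0.3]]'; python3 st.py
python3 -m pendant '[[[0,0,-0.012],[0,0,0],0.3],[[0,0,-0.024],[0,0,0],0.3],[[0,0,-0.024],[0,0,0],0.3]]'; python3 st.py
```

```text
clock: 14.9
tool_pos: [0.5149, 0.2685, 0.0809]
eef_rot: [1.0, -0.03, 0.0, 0.0]
contact_force: [-14.6, -13.7, 11.5]
opening: 0.561
[-2.6921477   3.28592846  0.90616418] [-14.60519594 -13.66715062  11.48294936] [0.51487062 0.26847758 0.08093714] [ 1.e-04 -2.e-04 -1.e+00] -3.439711018453297
clock: 15.2
tool_pos: [0.5153, 0.2688, 0.0809]
eef_rot: [1.0, -0.019, 0.0, -0.0]
contact_force: [-13.4, -12.1, 10.2]
opening: 0.566
[-2.68026757  3.09668306  0.26356414] [-13.35331636 -12.13243848  10.19618948] [0.51533733 0.26878683 0.08093732] [ 6.e-04  9.e-04 -1.e+00] -2.225923393075817
```

```bash
for i in 1 2 3; do python3 -m pendant '[[[0,0,-0.006],[0,0,0],0.3],[[0,0,-0.01],[0,0,0],0.3],[[0,0,-0.01],[0,0,0],0.3]]' >/dev/null; python3 st.py; done
```

```text
[-2.59756853  3.02319923 -0.03143251] [-13.12668463 -12.40330607   9.36597233] [0.51552228 0.26884746 0.08096231] [ 8.0e-04  1.2e-03 -1.0e+00] -1.7314780020725768
[-2.49812957  3.05564434 -0.7415335 ] [-13.99038974 -10.69592844   9.69475845] [0.51554893 0.26887633 0.08095919] [ 5.0e-04  1.6e-03 -1.0e+00] -1.3320836926105528
[-2.49105528  3.17808377 -1.1218186 ] [-14.73873116 -12.76396235  10.17871708] [0.51542336 0.26876216 0.08092743] [ 1.0e-04  1.6e-03 -1.0e+00] -0.8413799446105501
```

The TCP gets closest to both walls at a yaw of about −1.5°, and the yaw moment is steepest there. That is the flat attitude, and it agrees with the bed edge fit of −1.7°. I'll return to it.

```bash
python3 -m pendant '[[[0,0,0.007],[0,0,0],0.3],[[-0.001,0,0.013],[0.0005,-0.0005,0],0.3],[[-0.001,0,0.013],[0.0005,-0.0005,0],0.3],[[-0.001,0,0.013],[0.0005,-0.0005,0],0.3]]'; python3 st.py
python3 - <<'E'
from h import *;from plant import r
import pickle
s=r.get_state();d=r.snapshot("wrist");w=d["image"];t=r.snapshot("side")["image"];pickle.dump((s,d),open("w5.pkl","wb"))
o=np.zeros((500,800,3),np.uint8);o[:,:500]=cv2.resize(w[120:290,170:340],(500,500),interpolation=2);o[:300,500:]=cv2.resize(t[210:300,190:280],(300,300),interpolation=2);cv2.imwrite("pics/m5.png",o[:,:,::-1])
E
```

```text
clock: 16.5
tool_pos: [0.5155, 0.2689, 0.081]
eef_rot: [1.0, -0.012, -0.0, 0.0]
contact_force: [-14.3, -12.2, 11.2]
opening: 0.562
[-2.78897571  3.2934429  -0.32632531] [-14.34662155 -12.18818314  11.19464645] [0.51551426 0.26886706 0.08095392] [-3.e-04 -7.e-04 -1.e+00] -1.3996086545443613
```

View pics/m5.png

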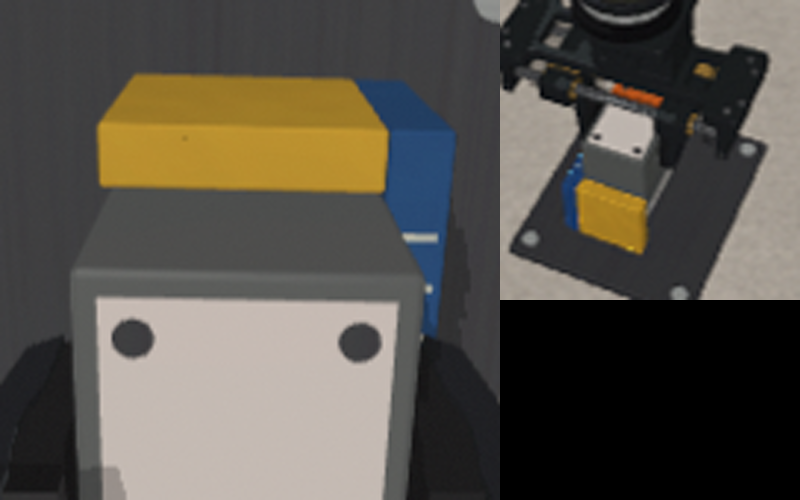

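The box end meets the stop's top edge all along v≈186–192. The lid edge runs parallel to it, with both sloping about 1.1°. I'll check the angles with a fit.

Run:
```python
from h import *
import pickle
s,d=pickle.load(open("w5.pkl","rb"));h=cv2.cvtColor(d["image"],cv2.COLOR_RGB2HSV);im=d["image"].astype(float)
y=cv2.inRange(h,np.array((15,90,60)),np.array((35,255,255)));g=h[:,:,2].astype(float)
def fit(P,z,n):
    w=ray(d,np.array(P),z,s)[:,:2].astype(np.float32);vx,vy,x,yy=cv2.fitLine(w,cv2.DIST_HUBER,0,.01,.01).ravel();print(n,np.degrees(np.arctan(vy/vx)).round(2))
# stop: top/far edge and near (top face->front face) brightness edge; lid: grey->white edge
cols=range(215,295);fit([[u,np.argmax(np.diff(y[:,u].astype(float)[135:200]))+135] for u in cols],.065,"stop far top edge")
fit([[u,158+np.argmin(np.diff(g[158:168,u]))] for u in range(207,298)],.065,"stop near top edge")
fit([[u,214+np.argmax(np.diff(g[214:228,u]))] for u in range(206,303)],.105,"lid end edge")
```

```text
stop far top edge -2.59
stop near top edge -2.49
lid end edge -2.63
```

The box and stop agree within about 0.1°. I'll let it settle, check once more and hand in.

```bash
python3 -m pendant '[[[0,0,0],[0,0,0],0.3],[[0,0,0],[0,0,0],0.3],[[0,0,0],[0,0,0],0.3],[[0,0,0],[0,0,0],0.3],[[0,0,0],[0,0,0],0.3],[[0,0,0],[0,0,0],0.3]]'; python3 st.py; python3 -c "
from plant import r
print(r.finish_job())"
```

```text
clock: 17.2
tool_pos: [0.5155, 0.2689, 0.081]
eef_rot: [1.0, -0.012, -0.0, 0.0]
contact_force: [-15.0, -12.5, 11.2]
opening: 0.565
[-2.66409912  3.36208084 -0.28724643] [-14.95245434 -12.52571382  11.15798122] [0.5155057  0.26889222 0.08095028] [-3.e-04 -7.e-04 -1.e+00] -1.4004107766071716
the job is handed in; nothing more can be done
None
```

I picked up the box with the orange gland and stood it upright on the jig bed, gland pointing away from the yellow stop. I then pressed it into the corner and handed the job in at about 17 s, still holding it. I never went near the other boxes or tools, but took no final picture of them.

**Last readings:**
- **Push:** the measured force was about 15 N towards the fence, 12.5 N towards the stop and 11 N down on the bed. The position held steady over the last 0.6 s.
- **Upright:** the tool was vertical to within 0.05°.
- **Square:** the lid edge lay at −2.6° and the stop's edges at −2.5° to −2.6°, so box and stop agree within about 0.1°.

**What disagreed or went wrong on the way:**
- **Sticking and leaning:** the box first stuck on the bed and leaned by about 1°. I eased the down force and counter-tilted the tool.
- **Yaw in the jaws:** the box sits about 1.2° turned relative to the tool, so my first yaw was off. Small turns under pressure showed where it lay flat, and I set it there.
- **Jig angle:** the estimates differed, −1.7° from the bed outline and −2.8° from the fence edge. The final picture supports about −2.6°.

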